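Slide a jig plate out over the granite edge for an underside check and hold it down

TASK

Take the two closed wooden cases off the long aluminium jig plate and stack them, gently and squarely, one on top of the other on the matching case that stands on the bench beside the black granite block. Then slide the plate along the granite, square to the edge that faces the small dial indicator, until the scribed line across its top lies right at that edge and the bushing in its outer end is over the indicator's stylus. It would tip there by itself, so finish still holding its inner end, pressing the plate down flat on the granite, and never let it touch the indicator; leave the loose ball bearing and the bottle alone.

Things in the scene. Friction and masses are not known exactly. Their poses are not given: they have to be found in the camera images.
- granite: Black granite surface plate, fixed to the bench, 200 mm (its x) by 300 mm (its y), 60 mm thick on 10 mm feet; turned at most 9 degrees from the robot's axes (the plate and the cases at most 21 degrees, their y axes pointing to the robot's left); origin at the centre of its underside on the bench, so its flat top is 70 mm above the origin. Its own -y side is the right-hand edge seen from the robot.
- granite_edge (a point): Middle of the top right-hand edge of the granite (150 mm from the granite's centre along its -y, at its top face). Axes as the granite's: the edge runs along x, outward is -y, z up.
- plate_mid (a point): Centre of the aluminium jig plate, a loose straight bar 46 mm wide (its x), 300 mm long (its y) and 18 mm thick (z), about 0.66 kg, half-way up its thickness. It starts lying flat on the granite, a little askew, its outer end (-y) a few centimetres past the right-hand edge. Balanced at its middle: with the line at the edge the balance point is 30 mm outside and the plate tips unless its inner end (+y) is held down.
- plate_line (a point): Middle of the dark scribed line (3 mm wide) that runs straight across the plate's top face and down its sides, 180 mm from the outer end and 120 mm from the inner end; 30 mm from the plate's centre along its +y, on the top face. Under the cases at first.
- plate_bush (a point): Centre, on the plate's underside, of the round steel bushing (28 mm across, also seen on top) pressed flush into the outer end, 30 mm from that end; 120 mm from the plate's centre along its -y.
- plate: The same plate; origin at the centre of its underside, axes as plate_mid.
- case_a_mid (a point): Centre of one closed varnished wooden instrument case with steel catches, 62 mm wide (x), 96 mm long (y), 38 mm high (z), 0.2 to 0.3 kg, half-way up. It starts lying lengthwise on the outer half of the plate, its sides standing 8 mm past the plate's.
- case_b_mid (a point): Centre of the second, identical case, half-way up; it starts on the inner half of the plate. The two may be stacked in either order.
- case_base_mid (a point): Centre of the third, like case (heavier, 0.45 kg, same size and axes), half-way up, standing loose on the bench to the left of the granite: the foot of the column. Its top is 38 mm above the bench.
- case_a: The case of case_a_mid; origin at the centre of its underside.
- case_b: The case of case_b_mid; origin at the centre of its underside.
- case_base: The case of case_base_mid; origin at the centre of its underside.
- stylus (a point): Tip of the upward-pointing stylus of the lever dial indicator, 62 mm above the bench, 8 mm below the level of the granite's top, 150 mm straight out from the middle of the right-hand edge.
- indicator: The dial indicator on its small magnetic stand, fixed on the bench beyond the right-hand edge; origin on the bench under the stylus tip. Its post (12 mm round, 145 mm high) stands 105 mm from the stylus along its +x (away from the robot). Axes parallel to the granite's.
- bearing: Loose steel ball bearing lying flat on the bench, 80 mm across, 18 mm high; origin at the centre of its underside. Leave alone.
- bottle: White plastic bottle standing on the bench to the right, past the indicator, 56 mm across, 150 mm high; origin at the centre of its underside. Leave alone.
Mind the look-alikes: they are no part of the job. What is shaped like the case_b but red is not meant. Leave any blue or red look-alike of the case_a alone.

How it is judged:
By the outcome, as a careful person would: the job done as asked, in the order asked, and still so for the second after the job is handed in, while the arm keeps its last pose, push and grip.
It also fails if it takes over 69 s, if anything falls off the work surface, if the arm or the gripper's body presses on something with over 40 N, if the wrist force passes 120 N, or if a joint passes its speed limit or range.

ROBOT

A 7-joint arm with a two-finger parallel gripper is mounted at the origin on the work surface. World frame = base frame: x ahead of the robot, y to its left, z up, the work surface at z = 0. Lengths are in mm, angles in rad, forces in N, time in s.
With the tool pointing down it reaches from about 400 to 875 mm from the base axis. Payload 19.3 kg.
Tool frame: the origin (TCP) lies at the very end of the fingers, on their centre line; the grasp point (between the pads) lies 19 mm behind it (grip_point_offset is the z of the grasp point in the tool frame, in mm); z points along the fingers, y is the line along which they close (so a half turn about z gives the same grasp; the last joint's range is limited). The gripper opens to 85 mm and grips with 20 to 120 N. Pads are 22 mm wide; open, the fingers measure 114 mm over their backs; the gripper's body (76 mm by 85 mm) begins 54 mm behind the grasp point. The pads swing forward as they close: fully open they stand 13 mm farther back than shut.
Start: joints at [1.196, 0.521, -0.036, 1.599, 0.021, 1.021, -0.113], TCP at [187.536, -596.192, 231.291] pointing down, gripper open.
Joint ranges: [-2.91, 2.91], [-0.3, 2.13], [-1.5, 1.42], [0.17, 2.43], [-1.26, 4.41], [0.16, 1.93], [-2.52, 2.52]. Speed limits (rad/s): [1.89, 1.89, 2.39, 2.39, 3.01, 3.01, 3.01].

INTERFACE

Orientations are given as a 3x3 rotation matrix whose columns are the frame's x, y, z axes.
In Python, from workcell import movep, movel, goto_joints, open_gripper, clamp, wait, inverse_kinematics, read_state, camera, PlanningError, finish_job, grip_point_offset gives the robot as it stands. Calls block until the motion is done:
- movep(position, orientation): joint-space move of the TCP to a pose.
- movel(position, frame=None, max_speed=150, guard=None): straight line of the TCP; frame=None keeps the orientation; max_speed is the mean speed in mm/s. With guard (N) it stops when the force on the tool has changed by that much, and returns True; else False.
- goto_joints(angles): joint-space move.
- open_gripper() and clamp(): open the fingers fully, or close them until they stop; the grip force is fixed at half the most.
- wait(seconds).
- inverse_kinematics(position, orientation): joint angles nearest the present ones, or None.
- read_state(): the state.
- camera(name): name is "scene" or "top" or "wrist"; returns a dict with "image" (420x560x3 uint8, blue, green, red), "range_z" (420x560 float32, mm along the optical axis (not along the pixel's ray), 0 where there is no reading), "fx", "fy", "cx", "cy" (pixels), "dist_coeffs" ([k1, k2, p1, p2, k3] as OpenCV has them; the pictures are not rectified), "cam_to_world" (4x4, takes a point from camera to world coordinates). Camera axes: x right, y up, looking along -z (the intrinsics and any distortion apply to the point x, -y, -z); pixel columns grow to the right and rows downward; lengths in mm; the calibration is good to about 2 mm. A picture is of the moment at which its call begins.
A pose or a line that the arm cannot do raises PlanningError and nothing moves.
- finish_job(): hands the job in; it is judged then, once.
The state is a dict: "time": time; "qpos": joint angles; "qvel": joint speeds; "joint_efforts": joint torques, N m; "eef_pos": TCP position; "tool_rot": TCP orientation; "ft_force": force on the tool from outside, world axes, zero at the start; "torque": the same for the moment, N m; "finger_gap": finger opening in mm; "gripper_force": force on a finger pad.
Only numpy, scipy, OpenCV 4.12 (cv2) and the standard library are available. Lean on these libraries where they do the work, as an engineer would, in place of code of your own. Each camera call takes 0.05 s, during which the arm holds its last target. There are 200 camera calls.

## Working session

There is one attempt and no reset: what is moved stays moved. The work goes in short steps, each a Python script; the robot and the scene stay as the last script left them, time stands still between calls to the robot, and variables do not carry over. Pictures are saved under pics/ and viewed, at most 13 in all, crops included, and the job is handed in when it is done.

```bash
ls; mkdir -p pics
python3 - <<'E'
from workcell import *
import cv2,numpy as np
for n in("scene","top"):
    c=camera(n);cv2.imwrite(f"pics/{n}0.png",c["image"]);np.savez(f"{n}0.npz",**c)
    print(n,c["fx"],c["fy"],c["cx"],c["cy"],c["dist_coeffs"],np.round(c["cam_to_world"],3).tolist(),(c["range_z"]>0).mean())
s=read_state();print(s["time"],s["ft_force"],s["finger_gap"],s["tool_rot"],grip_point_offset)
E
```

```text
pics
scene 522.3081097194021 522.3081097194021 281.69719487124655 198.44135966854748 [-0.11097358  0.          0.          0.          0.        ] [[0.555, -0.574, 0.602, 1395.996], [0.832, 0.4, -0.385, -578.244], [-0.02, 0.714, 0.7, 1099.007], [0.0, 0.0, 0.0, 1.0]] 0.9961437074829932
top 380.5279483177192 380.5279483177192 282.27429707308437 210.89426039929896 [-0.06143931  0.          0.          0.          0.        ] [[0.027, 0.993, -0.118, 423.508], [-1.0, 0.026, -0.012, -58.188], [-0.009, 0.119, 0.993, 1140.412], [0.0, 0.0, 0.0, 1.0]] 0.9959778911564626
0.1 [ 0.0985454  -0.99310487 -0.40033057] 85.08880511505708 [[ 9.53902883e-01  3.00115209e-01 -3.89698353e-04]
 [ 3.00115449e-01 -9.53902423e-01  9.40674969e-04]
 [-8.94233382e-05 -1.01426706e-03 -9.99999482e-01]] -18.700000000000003
```

View pics/scene0.png

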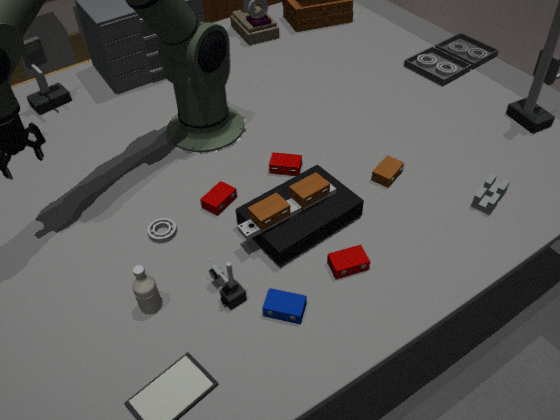

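View pics/top0.png

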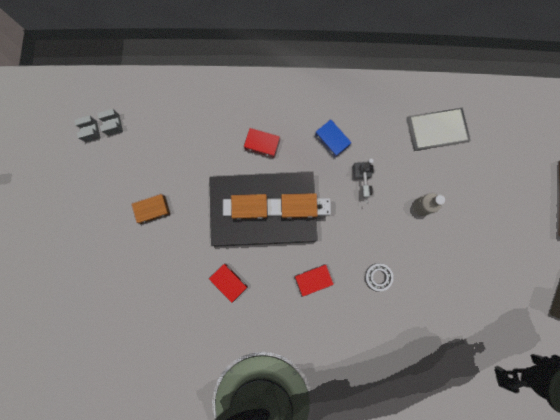

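Top view: wooden cases at (299,206) = A on the outer half, (249,206) = B on the inner half, and (151,209) = base, left of the granite. Look-alikes, all to be left alone, are red at (262,143), (314,280) and (228,283), and blue at (333,138). Bearing is at (379,278), bottle at (430,204), and the indicator around (365,180).

```bash
cat > h.py <<'E'
import numpy as np,cv2
def rays(c,px):
    K=np.array([[c["fx"],0,c["cx"]],[0,c["fy"],c["cy"]],[0,0,1.]])
    u=cv2.undistortPoints(np.float64(px).reshape(-1,1,2),K,np.float64(c["dist_coeffs"])).reshape(-1,2)
    return np.c_[u[:,0],-u[:,1],-np.ones(len(u))]
def onplane(c,px,z):
    T=np.array(c["cam_to_world"]);d=rays(c,px)@T[:3,:3].T
    return T[:3,3]+d*((z-T[2,3])/d[:,2])[:,None]
def cloud(c):
    h,w=c["range_z"].shape;g=np.stack(np.meshgrid(np.arange(w),np.arange(h)),-1).reshape(-1,2)
    T=np.array(c["cam_to_world"]);p=rays(c,g)*np.array(c["range_z"]).reshape(-1,1)
    return (p@T[:3,:3].T+T[:3,3]).reshape(h,w,3)
def mask_orange(c):
    hsv=cv2.cvtColor(c["image"],cv2.COLOR_BGR2HSV)
    return cv2.inRange(hsv,(8,110,50),(22,255,255))
def rect(c,m,z,amin=150):
    """world rects of blobs of mask m, outline cast onto plane z: (centre, size, yaw of long axis from +y, pixel)"""
    out=[]
    for k in cv2.findContours(m,cv2.RETR_EXTERNAL,cv2.CHAIN_APPROX_NONE)[0]:
        if cv2.contourArea(k)<amin: continue
        p=onplane(c,k.reshape(-1,2),z)[:,:2]
        r=cv2.minAreaRect(p.astype(np.float32));b=cv2.boxPoints(r)
        e=[b[1]-b[0],b[2]-b[1]];l=max(e,key=np.linalg.norm);l=l*(1 if l[1]>0 else -1)
        out.append((np.round(r[0],1),np.round(sorted(map(np.linalg.norm,e)),1),round(float(np.degrees(np.arctan2(-l[0],l[1]))),2),k.reshape(-1,2).mean(0).round()))
    return out
E
python3 - <<'E'
from h import *
for n in("top","scene"):
    c={k:v for k,v in np.load(n+"0.npz").items()};P=cloud(c);Z=P[...,2]
    m=mask_orange(c);near=((P[...,0]>300)&(P[...,0]<900)&(abs(P[...,1])<500))
    print(n)
    for lo,hi,z in((118,134,126),(31,45,38)):
        mm=(m>0)&(Z>lo)&(Z<hi)&near
        print("wood",z,np.median(Z[mm]),rect(c,mm.astype(np.uint8)*255,z))
    hsv=cv2.cvtColor(c["image"],cv2.COLOR_BGR2HSV)
    br=(Z>81)&(Z<95)&near&(m==0)&(hsv[...,2]>90)
    print("plate",rect(c,br.astype(np.uint8)*255,88,20))
    g=(Z>62)&near&(P[...,1]>-190)
    print("granite outline",rect(c,g.astype(np.uint8)*255,70,1000))
    d=(hsv[...,2]<50)&(Z>63)&(Z<78)&near
    print("granite dark",np.median(Z[d]),rect(c,d.astype(np.uint8)*255,70,400))
E
```

```text
top
wood 126 126.63168061534088 [(array([556.9,  44.5]), array([61.8, 95. ], dtype=float32), 4.27, array([249., 205.])), (array([563. , -91.8]), array([62.4, 94.1], dtype=float32), 1.58, array([299., 205.]))]
wood 38 38.10242467854334 [(array([552.7, 347.2]), array([61.1, 97.2], dtype=float32), 19.96, array([149., 208.]))]
plate [(array([557.3, 109.3]), array([22.4, 42.8], dtype=float32), -87.35, array([227., 207.])), (array([ 565.8, -160.3]), array([36.5, 45. ], dtype=float32), -88.49, array([324., 206.])), (array([562.1, -22.1]), array([39.2, 45.1], dtype=float32), -88.4, array([274., 206.]))]
granite outline [(array([560. , -10.2]), array([201.5, 343.5], dtype=float32), 4.2, array([267., 208.]))]
granite dark 70.12484308014268 []
scene
wood 126 127.68784547576212 [(array([563.9, -87.8]), array([64.7, 95.7], dtype=float32), 3.18, array([268., 207.])), (array([558. ,  48.5]), array([64.7, 96.1], dtype=float32), 3.37, array([309., 185.]))]
wood 38 39.88061190407086 [(array([557.2, 351.7]), array([ 64.8, 101.9], dtype=float32), 19.5, array([388., 168.]))]
plate [(array([ 565.3, -154.5]), array([40.3, 44.2], dtype=float32), -89.14, array([249., 227.])), (array([560.8, -14.9]), array([35.2, 45.8], dtype=float32), -89.82, array([292., 205.]))]
granite outline [(array([563.8,  -4.1]), array([208.2, 339.7], dtype=float32), 4.24, array([294., 211.]))]
granite dark 71.60258119120431 [(array([563.2,  12. ]), array([207.3, 306.2], dtype=float32), 4.33, array([297., 205.]))]
```

Run:
```python
import cv2
a=cv2.imread("pics/top0.png")[160:260,120:400];cv2.imwrite("pics/crop1.png",cv2.resize(a,None,fx=2.8,fy=2.8,interpolation=cv2.INTER_CUBIC))
```

```text
(no output)
```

View pics/crop1.png

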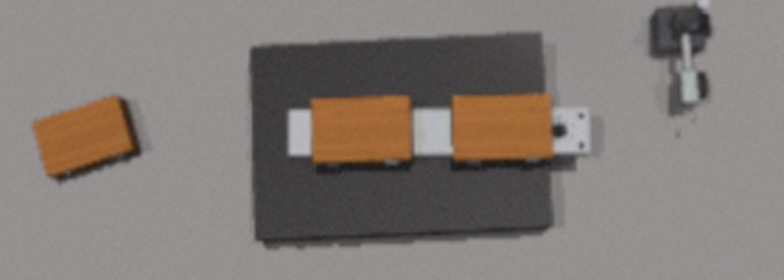

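The crop confirms the choice: plain wood cases, with the plate's bushing showing at (560,130). Next I look from close with the wrist camera.

```bash
cat >> h.py <<'E'
def R(deg,s=1):
    t=np.radians(deg);y=s*np.array([np.cos(t),np.sin(t),0]);z=np.array([0,0,-1.])
    return np.c_[np.cross(y,z),y,z]
E
python3 - <<'E'
from workcell import *; from h import *
for s in(1,-1):
    for p in([560,-25,300],[563,-90,88],[555,349,80]): 
        q=inverse_kinematics(p,R(3,s)if p[1]<300 else R(20,s)); print(s,None if q is None else np.round(q,2))
E
```

```text
1 [ 0.42  0.41 -0.67  1.66  0.27  1.16 -0.26]
1 [ 0.43  0.68 -0.53  1.84  0.48  0.76 -0.31]
1 [-0.09  0.94 -0.95  1.59  0.84  1.07 -0.92]
-1 [-0.82  0.66  1.24  1.72 -0.65  1.25 -2.51]
-1 [-0.34  0.72  0.58  1.88 -0.58  0.72 -2.51]
-1 [ 0.04  1.12 -1.28  1.58  1.11  1.31  2.08]
```

Use s=1.

Run:
```python
from workcell import *; from h import *
movep([560,-30,300],R(3))
c=camera("wrist");cv2.imwrite("pics/w1.png",c["image"]);np.savez("w1.npz",**c)
s=read_state();print(s["time"],s["eef_pos"],np.round(c["cam_to_world"],3).tolist(),c["fx"],c["dist_coeffs"])
P=cloud(c);Z=P[...,2];m=mask_orange(c);mm=(m>0)&(Z>118)&(Z<134)
print(np.median(Z[mm]),rect(c,mm.astype(np.uint8)*255,126))
```

```text
2.5667 [559.97999566 -30.94806125 299.84198273] [[0.999, -0.048, -0.016, 554.667], [0.051, 0.943, 0.329, 53.103], [-0.0, -0.329, 0.944, 442.928], [0.0, 0.0, 0.0, 1.0]] 346.9548163233611 [-0.07074188  0.          0.          0.          0.        ]
126.5734597568586 [(array([561.7, -87.8]), array([61.7, 96.8], dtype=float32), 2.92, array([281., 237.])), (array([555.8,  46.7]), array([61.6, 94.8], dtype=float32), 3.5, array([282.,  96.]))]
```

View pics/w1.png

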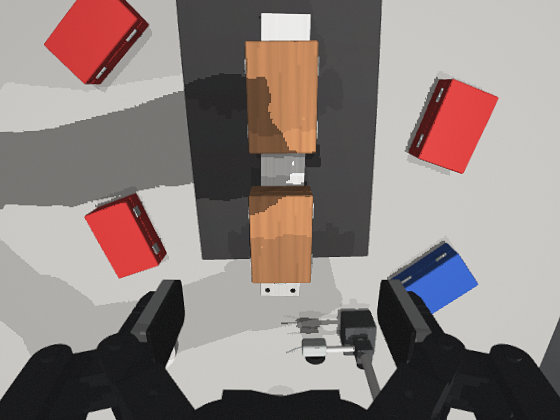

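Wrist view: A at (281,237) and B at (282,96), both wood, with red and blue only at the sides. The sizes match (61.7 × 96). Next I look at the base, then pick A.

```bash
cat > look_base.py <<'E'
from workcell import *; from h import *
def look_base(z,p=(555,349),yaw=20,h=250,ztop=None):
    movep([p[0],p[1],h],R(yaw));wait(.2)
    c=camera("wrist");np.savez("wb.npz",**c);P=cloud(c);Z=P[...,2];m=mask_orange(c)
    mm=((m>0)&(abs(Z-z)<7)&(abs(P[...,1]-p[1])<90)).astype(np.uint8)*255
    return rect(c,mm,z),np.median(Z[mm>0])
E
python3 - <<'E'
from look_base import *
print(look_base(38)); s=read_state();print(s["time"],s["eef_pos"])
movep([562,-88.5,200],R(3))
c=camera("wrist");P=cloud(c);Z=P[...,2];mm=((mask_orange(c)>0)&(abs(Z-126)<7)).astype(np.uint8)*255
print(rect(c,mm,126)); s=read_state();print(s["time"],s["eef_pos"])
E
```

```text
([(array([552.2, 351.4]), array([61. , 95.1], dtype=float32), 19.7, array([280., 169.]))], np.float64(38.53618119044802))
4.2417 [555.51229588 348.17463395 250.23232289]
[(array([561.8, -88.1]), array([61.4, 96. ], dtype=float32), 3.16, array([281., 218.])), (array([557.2,  22.6]), array([47.9, 61.4], dtype=float32), -86.82, array([284.,  43.]))]
5.9083 [562.4128883  -87.11552724 200.18401942]
```

```bash
cat > pick.py <<'E'
from look_base import *
def st(t=""):
    s=read_state();print(t,round(s["time"],2),np.round(s["eef_pos"],1),"F",np.round(s["ft_force"],1),"gap",round(s["finger_gap"],1),"gf",round(s["gripper_force"],1));return s
def pick(p,yaw,z=87):
    movel([*p,z+50],R(yaw));movel([*p,z],R(yaw),max_speed=80,guard=10);wait(.2);st("down")
    clamp();wait(.2);s=st("clamped");movel([*s["eef_pos"][:2],z+5],max_speed=30);movel([*s["eef_pos"][:2],z+100],max_speed=150);st("up")
    return s
E
python3 - <<'E'
from pick import *
st("start");s=pick([561.8,-88.1],3.1)
print(s["tool_rot"].round(4).tolist() if hasattr(s["tool_rot"],"round") else s["tool_rot"])
c=camera("scene");cv2.imwrite("pics/s2.png",c["image"])
E
```

```text
start 5.91 [562.4 -87.1 200.2] F [0.1 0.  0.8] gap 85.5 gf 0.0
down 7.45 [562.  -88.2  87.4] F [-1.2 -0.6 -0.2] gap 85.7 gf 0.0
clamped 8.0 [562.  -88.2  87.5] F [-1.6 -0.8  7.9] gap 61.1 gf 65.8
up 9.1 [561.5 -88.3 186.2] F [ 0.7  0.1 -2.9] gap 61.2 gf 65.5
[[-0.054, 0.9985, 0.0005], [0.9985, 0.054, -0.0003], [-0.0003, 0.0005, -1.0]]
```

View pics/s2.png

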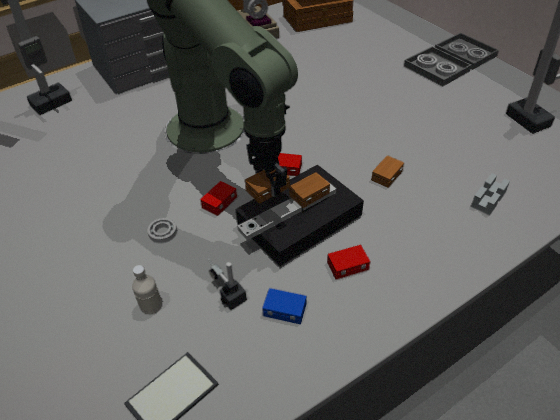

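A is held at (262,185); the plate and B are undisturbed. Next I place it on the base.

```bash
cat >> pick.py <<'E'
def place(p,yaw,ztcp):
    movep([*p,ztcp+70],R(yaw));wait(.1);movel([*p,ztcp+12],R(yaw),max_speed=120);wait(.2);st("above")
    g=movel([*p,ztcp-3],R(yaw),max_speed=15,guard=4);s=st(f"touch {g}")
    open_gripper();wait(.2);st("opened")
    e=read_state()["eef_pos"];movel([*p,e[2]+30],R(yaw),max_speed=60);movel([*p,max(250,e[2]+120)],R(yaw),max_speed=200)
E
python3 - <<'E'
from pick import *
movel([561.8,0,220],R(8),max_speed=250)
place([552.2,351.4],19.7,37.5)
r=look_base(76,(552.2,351.4),19.7,290);print(r)
c=np.load("wb.npz");cv2.imwrite("pics/wb2.png",c["image"]);st()
c=camera("scene");np.savez("s3.npz",**c)
E
```

```text
above 11.99 [552.6 351.6  50.3] F [-0.4  1.1 -2.6] gap 61.3 gf 65.5
touch True 12.75 [552.1 351.3  37.5] F [-1.1 -1.5  8.3] gap 61.1 gf 66.5
opened 13.32 [551.7 350.9  36.8] F [ 0.4 -0.6 -0.7] gap 85.6 gf 0.0
([(array([550.8, 351.1]), array([61. , 94.5], dtype=float32), 19.63, array([281., 173.]))], np.float64(76.52293989158949))
 15.57 [552.  351.1 288.9] F [-0.  -0.   0.5] gap 85.2 gf 0.0
```

View pics/wb2.png

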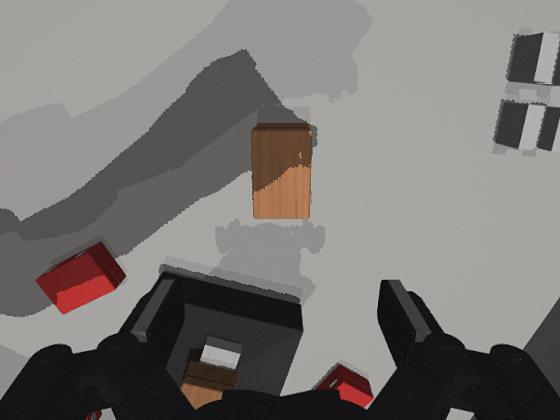

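A sits on the base at (281,173), top at 76.5 mm and aligned within about 1.5 mm. Now B.

Run:
```python
from pick import *
movep([556,46,210],R(3.3));wait(.2)
c=camera("wrist");P=cloud(c);Z=P[...,2];mm=((mask_orange(c)>0)&(abs(Z-126)<7)).astype(np.uint8)*255
r=rect(c,mm,126);print(r)
b=min(r,key=lambda q:abs(q[0][1]-46)); assert np.hypot(*(b[0]-[556,46.5]))<5 and abs(b[1][1]-96)<4
s=pick(b[0],b[2]); assert s["finger_gap"]>55
movel([556,120,230],R(8),max_speed=250)
place([551.3,351.2],19.65,75.5)
print(look_base(114,(551.3,351.2),19.65,320))
c=np.load("wb.npz");st()
```

```text
[(array([555.8,  47.5]), array([61.4, 96.8], dtype=float32), 3.48, array([282., 212.]))]
down 18.68 [556.   47.5  87.4] F [-1.3  1.1  0. ] gap 84.9 gf 0.0
clamped 19.23 [556.   47.5  87.5] F [-1.3  0.   7.6] gap 61.1 gf 65.7
up 20.32 [555.6  47.2 186.2] F [ 0.7  0.2 -3.4] gap 61.3 gf 65.5
above 22.71 [551.6 351.4  88.3] F [-0.8 -0.2 -1.8] gap 61.2 gf 65.4
touch True 23.47 [551.2 351.1  75.5] F [-1.2 -2.   8.4] gap 61.3 gf 66.4
opened 24.03 [550.9 350.7  74.8] F [0.1 0.5 0.1] gap 85.5 gf 0.0
([(array([550. , 350.7]), array([61.1, 94.8], dtype=float32), 19.69, array([281., 174.]))], np.float64(114.51594372963291))
 26.19 [551.1 350.9 318.7] F [-0.6  0.1 -0.3] gap 85.3 gf 0.0
```

Both are stacked. Next I view the bare plate and granite.

Run:
```python
from pick import *
movep([560,-50,330],R(3.5));wait(.3)
c=camera("wrist");np.savez("w4.npz",**c);cv2.imwrite("pics/w4.png",c["image"]);st()
c2=camera("scene");np.savez("s4.npz",**c2)
P=cloud(c);Z=P[...,2];hsv=cv2.cvtColor(c["image"],cv2.COLOR_BGR2HSV)
near=(abs(P[...,0]-560)<130)&(P[...,1]<200)&(P[...,1]>-230)
m=(near&(abs(Z-88)<6)).astype(np.uint8)*255; m=cv2.morphologyEx(m,cv2.MORPH_OPEN,np.ones((5,5)))
print("plate",rect(c,m,88,500))
g=(near&(Z>64)&(Z<95)).astype(np.uint8)*255;g=cv2.morphologyEx(g,cv2.MORPH_OPEN,np.ones((5,5)))
print("granite",rect(c,g,70,500))
q=near&(abs(Z-70)<4)&(hsv[...,2]<90);pts=P[q][:,:2]
# right-hand edge: lowest y per x bin, away from plate
from math import *
L=[]
k=max(cv2.findContours(g,0,cv2.CHAIN_APPROX_NONE)[0],key=cv2.contourArea).reshape(-1,2)
w=onplane(c,k,70)[:,:2]
e=w[(w[:,1]<-110)&(w[:,1]>-165)&(abs(w[:,0]-563)>35)&(abs(w[:,0]-563)<90)]
f=np.polyfit(e[:,0],e[:,1],1);r=e[:,1]-np.polyval(f,e[:,0]);f=np.polyfit(e[abs(r)<3,0],e[abs(r)<3,1],1);print("edge yaw",degrees(atan(f[0])),"y at x=560",np.polyval(f,560),len(e))
for nm,lo,hi in(("xlo",440,480),("xhi",640,690)):
    e=w[(w[:,0]>lo)&(w[:,0]<hi)&(abs(w[:,1])<100)];f=np.polyfit(e[:,1],e[:,0],1);print(nm,len(e),f)
```

```text
28.03 [560.1 -49.6 330. ] F [-0.4  0.8 -1. ] gap 85.2 gf 0.0
plate [(array([560.6, -27.1]), array([ 46.7, 299.8], dtype=float32), 1.93, array([283., 136.]))]
granite [(array([560.8, -28.9]), array([200.2, 315.3], dtype=float32), 4.26, array([282., 126.]))]
edge yaw 4.2783771791827565 y at x=560 -135.9159793569327 91
xlo 191 [-7.54895835e-02  4.59453306e+02]
xhi 189 [-7.45232586e-02  6.57724412e+02]
```

View pics/w4.png

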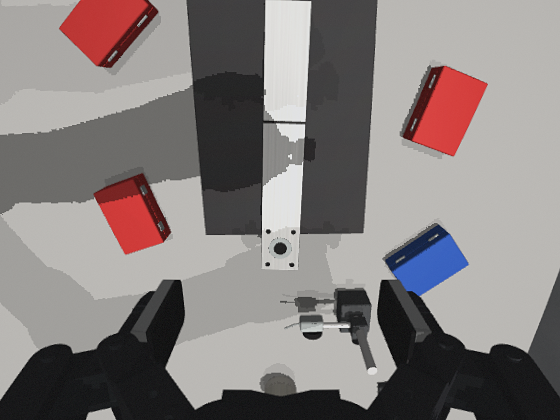

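Wrist view: scribed line at (284,122), bushing at (280,248), granite right edge at row ~234 and stylus near (287,325). I refine the line, bushing and stylus points, then grip the inner end.

Run:
```python
from pick import *
c={k:v for k,v in np.load("w4.npz").items()}
im=c["image"][...,2].astype(float)
# line: darkest row sub-pixel per column
r=[];
for x in range(268,302):
    col=255-im[112:134,x];wt=np.clip(col-np.median(col)-20,0,None);r.append((x,112+(wt*np.arange(22)).sum()/max(wt.sum(),1e-6)))
w=onplane(c,np.array(r),88);line=w.mean(0);print("line",line.round(1),"slope deg",np.degrees(np.arctan(np.polyfit(w[:,0],w[:,1],1)[0])).round(2))
b=np.argwhere(im[238:258,268:294]<90).mean(0);print("bush",onplane(c,[[268+b[1],238+b[0]]],88).round(1))
t=np.radians(1.93);print("line from rect",np.array([560.6-30*np.sin(t),-27.1+30*np.cos(t)]).round(1),"bush from rect",(560.6+120*np.sin(t),-27.1-120*np.cos(t)))
for px in((287,325),(281,300)): print("stylus?",onplane(c,[px],62).round(1))
g=np.radians(4.28);print("exp stylus",568.7+150*np.sin(g),-135.2-150*np.cos(g))
a=cv2.resize(c["image"][220:370,240:400],None,fx=4,fy=4,interpolation=cv2.INTER_CUBIC);cv2.imwrite("pics/crop4.png",a)
```

```text
line [560.1   2.2  88. ] slope deg 3.41
bush [[ 564.3 -147.5   88. ]]
line from rect [559.6   2.9] bush from rect (np.float64(564.6414181674936), np.float64(-147.03192627151228))
stylus? [[ 582.7 -280.4   62. ]]
stylus? [[ 571.5 -239.    62. ]]
exp stylus 579.8945958483189 -284.7816867928451
```

View pics/crop4.png

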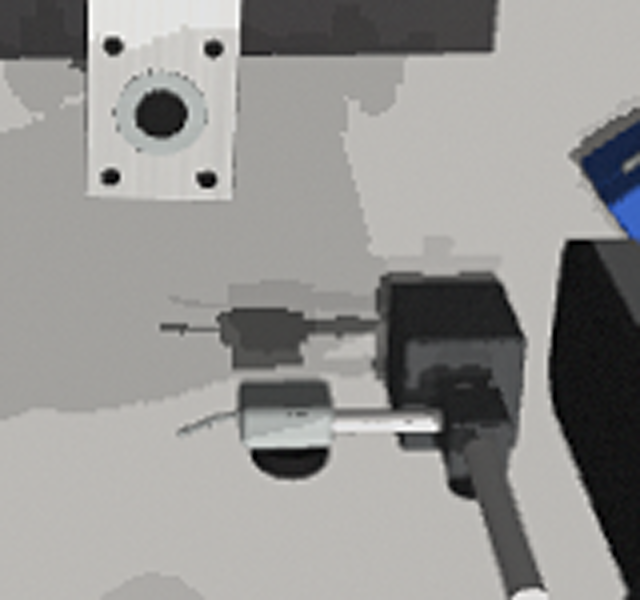

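Run:
```python
from pick import *
c={k:v for k,v in np.load("w4.npz").items()};P=cloud(c)
w=P[310:340,280:345].reshape(-1,3);print("indicator head z<95 near plate path: max z by x",[(x,round(w[(abs(w[:,0]-x)<3)&(w[:,1]>-310)][:,2].max(),0)) for x in (582,590,598,606,614,622) if ((abs(w[:,0]-x)<3)&(w[:,1]>-310)).any()])
movep([556.5,102.4,150],R(1.9));movel([556.5,102.4,95],R(1.9),max_speed=120)
g=movel([556.5,102.4,73],R(1.9),max_speed=40,guard=5);wait(.2);st(f"down {g}")
clamp();wait(.2);st("clamped")
```

```text
indicator head z<95 near plate path: max z by x [(582, np.float64(62.0)), (590, np.float64(59.0)), (598, np.float64(54.0)), (606, np.float64(62.0)), (614, np.float64(65.0)), (622, np.float64(67.0))]
down False 30.52 [556.6 102.4  73.2] F [-0.3 -0.7  0. ] gap 85.0 gf 0.0
clamped 31.2 [556.6 102.4  73.4] F [-2.3 -1.   8.4] gap 44.5 gf 61.7
```

Held (gap 44.5) and already pressing about 8 N. I slide it most of the way, then check.

Run:
```python
from pick import *
F=np.array([561.2,-35.5]);d=np.array([-np.sin(np.radians(4.28)),np.cos(np.radians(4.28))])
movel([*(F+d*70),73],R(4.28),max_speed=60);st("mid")
movel([*(F+d*8),73],R(4.28),max_speed=50);wait(.3);st("near")
for n in("wrist","scene","top"):
    c=camera(n);np.savez(n+"5.npz",**c);
    if n=="wrist":cv2.imwrite("pics/w5.png",c["image"])
```

```text
mid 32.48 [556.3  35.   73.4] F [0.8 4.1 5.7] gap 44.1 gf 61.4
near 34.17 [561.  -26.6  73.4] F [0.3 5.2 6. ] gap 44.6 gf 61.4
```

View pics/w5.png

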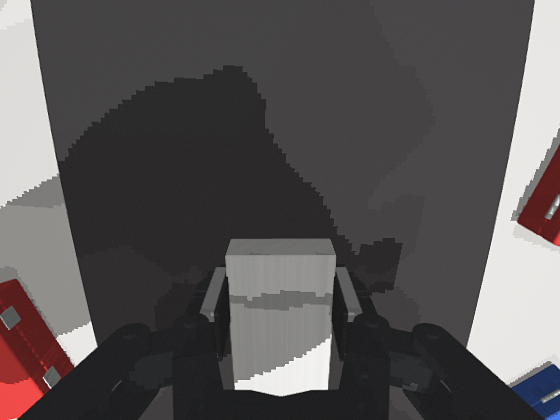

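The wrist view shows the plate's inner end, its top edge at row ~254, held squarely between the pads, with the granite sides visible. I check the line against the edge in the scene view.

Run:
```python
from pick import *
c={k:v for k,v in np.load("wrist5.npz").items()}
a=onplane(c,[[229,254],[281,254],[334,254]],88);print("inner end",a.round(1).tolist())
g=np.radians(4.28);print("expected",np.array([561.0-20*np.sin(g),-26.6+20*np.cos(g)]).round(1))
s={k:v for k,v in np.load("scene5.npz").items()}
cr=s["image"][180:290,190:330];cv2.imwrite("pics/s5.png",cv2.resize(cr,None,fx=5,fy=5,interpolation=cv2.INTER_CUBIC))
```

```text
inner end [[537.2, -7.6, 88.0], [558.5, -6.0, 88.0], [580.3, -4.4, 88.0]]
expected [559.5  -6.7]
```

View pics/s5.png

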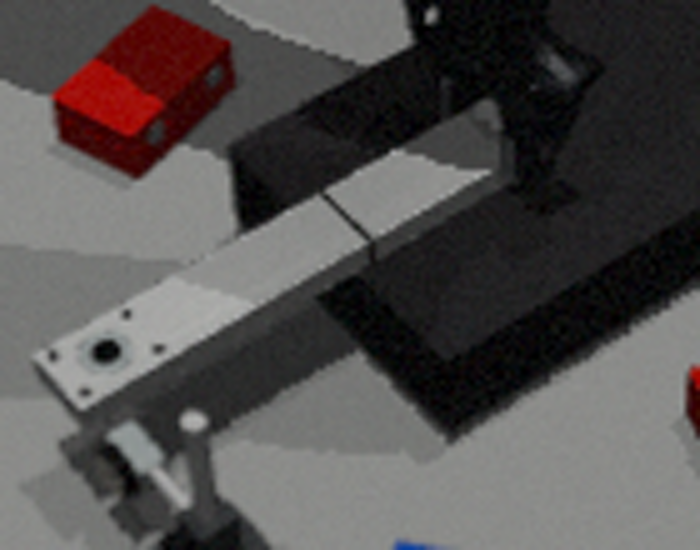

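The scene crop shows the plate flat, line at (323,195)–(371,240), granite right-edge corners at (232,150) and (443,360), and bushing at (106,350), next to the indicator. I compute the remaining offset.

Run:
```python
from pick import *
s={k:v for k,v in np.load("scene5.npz").items()}
o=lambda x,y,z:onplane(s,[[190+(x+.5)/5-.5,180+(y+.5)/5-.5]],z)[0][:2]
L=[o(323,195,88),o(371,240,88)];E=[o(232,150,70),o(443,360,70)];B=o(106,350,88)
P=cloud(s);Z=P[...,2]
# granite-top region by depth -> edge contour
m=((Z>66)&(Z<80)&(abs(P[...,0]-560)<140)&(P[...,1]>-160)&(P[...,1]<200)).astype(np.uint8)*255
m=cv2.morphologyEx(m,cv2.MORPH_OPEN,np.ones((3,3)))
k=np.vstack([q.reshape(-1,2) for q in cv2.findContours(m,0,cv2.CHAIN_APPROX_NONE)[0] if len(q)>20]);w=onplane(s,k,70)[:,:2]
e=(E[1]-E[0])/np.linalg.norm(E[1]-E[0]);n=np.array([e[1],-e[0]])
if n[1]>0:n=-n
d=(w-E[0])@n;q=w[(abs(d)<6)&((w-E[0])@e>10)&((w-E[0])@e<190)];print("depth edge: n",len(q),"median offset",np.median((q-E[0])@n).round(1))
print("edge len",np.linalg.norm(E[1]-E[0]).round(1),"yaw",np.degrees(np.arctan2(e[1],e[0])).round(2),"mid",((E[0]+E[1])/2).round(1))
print("line width",np.linalg.norm(L[1]-L[0]).round(1),"outward of edge",[((p-E[0])@n).round(1) for p in L],"along",[((p-E[0])@e).round(1) for p in L])
print("bush out",((B-E[0])@n).round(1),"along",((B-E[0])@e).round(1))
```

```text
depth edge: n 40 median offset 1.1
edge len 192.3 yaw 3.95 mid [ 570.9 -133.6]
line width 42.2 outward of edge [np.float64(-10.4), np.float64(-11.2)] along [np.float64(73.9), np.float64(116.1)]
bush out 138.5 along 93.1
```

Estimates of the remaining distance: 9.0 (odometry), 9.5 (wrist), about 11 (scene). I advance 9 mm and then compare the line's foot directly with the edge.

Run:
```python
from pick import *
g=np.radians(4.28);d=np.array([-np.sin(g),np.cos(g)]);F=np.array([561.2,-35.5])
movel([*(F-d*0.9),73],R(4.28),max_speed=25);wait(.4);st("at")
out={}
for n in("scene","top","wrist"):
    c=camera(n);np.savez(n+"6.npz",**c);out[n]=c
def bush(s,rng):
    P=cloud(s);h=s["image"].max(2);m=((h<70)&(P[...,0]>540)&(P[...,0]<600)&(P[...,1]>rng[0])&(P[...,1]<rng[1])&(abs(P[...,2]-88)<9)).astype(np.uint8)
    n,l,st_,ce=cv2.connectedComponentsWithStats(m);i=1+np.argmax(st_[1:,4]);return onplane(s,[ce[i]],88)[0].round(1),st_[i,4]
for n,r in(("s4",(-165,-125)),("scene5",(-300,-262)),("scene6",(-310,-270))):
    print(n,bush({k:v for k,v in np.load(n+".npz").items()},r))
print("top6",bush(out["top"],(-310,-265)))
cr=out["scene"]["image"][205:260,215:290];cv2.imwrite("pics/s6.png",cv2.resize(cr,None,fx=10,fy=10,interpolation=cv2.INTER_CUBIC))
```

```text
at 35.23 [561.7 -35.7  73.4] F [0.5 3.4 5.6] gap 44.4 gf 61.5
s4 (array([ 591.8, -147.3,   88. ]), np.int32(28))
scene5 (array([ 578.5, -272.1,   88. ]), np.int32(20))
scene6 (array([ 578.8, -281.1,   88. ]), np.int32(19))
top6 (array([ 580.3, -285.9,   88. ]), np.int32(6))
```

View pics/s6.png

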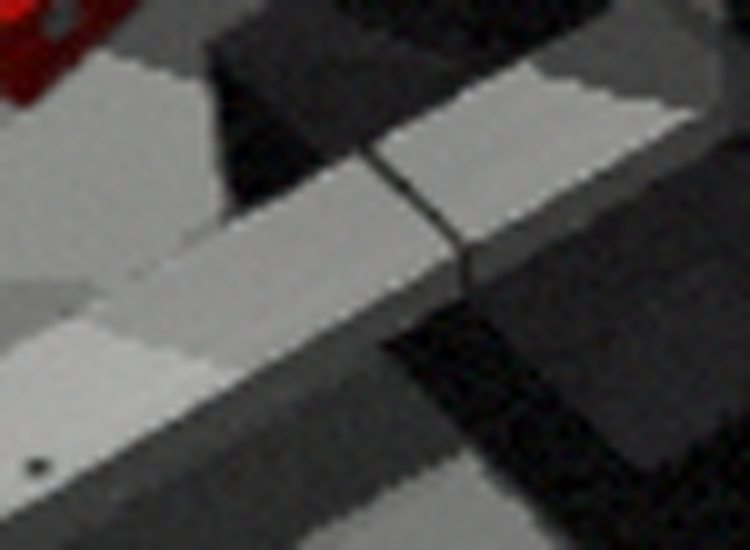

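The line's foot (466,295) lies on the granite's top edge, which runs (475,305)–(645,470), so the line is at the edge. I press a little more, check column and plate once more, and hand in.

Run:
```python
from pick import *
p=[561.3,-36.4]
g=movel([*p,71.5],R(4.28),max_speed=6,guard=6);wait(.5);s=st(f"press {g}")
c=camera("top");P=cloud(c);Z=P[...,2];mm=((mask_orange(c)>0)&(abs(Z-114)<7)).astype(np.uint8)*255;print("column",rect(c,mm,114))
sc=camera("scene");P=cloud(sc);q=(abs(P[...,0]-575)<15)&(P[...,1]<-170)&(P[...,1]>-260)&(P[...,2]>80)&(sc["image"].min(2)>90)
A=np.c_[P[q][:,:2],np.ones(q.sum())];print("plate top z slope deg along y",np.degrees(np.linalg.lstsq(A,P[q][:,2],rcond=None)[0][1]).round(2),np.median(P[q][:,2]))
w=camera("wrist");print("inner edge z",np.median(cloud(w)[262:275,260:300,2]))
# edge vs line foot, sub-pixel in scene
im=cv2.GaussianBlur(sc["image"].max(2).astype(np.float32),(0,0),.7)
pts=[]
for y in range(238,251):
    row=im[y,255:285];x0=int(round(466/10+215+(y-234.5)*1.03))-255
    gseg=np.diff(row[x0-4:x0+7]);i=np.argmax(gseg);pts.append((255+x0-4+i+.5,y))
pts=np.array(pts);f=np.polyfit(pts[:,1],pts[:,0],1);print("edge px fit",f.round(2),"x at row 234.0:",np.polyval(f,234.0).round(2),"resid",np.std(pts[:,0]-np.polyval(f,pts[:,1])).round(2),"line foot x~",215+(466+.5)/10-.5)
```

```text
press True 36.09 [561.7 -35.6  73.4] F [-1.1 -0.1  9.3] gap 44.4 gf 61.8
column [(array([550.8, 345.7]), array([59.8, 97.3], dtype=float32), 19.93, array([140., 205.]))]
plate top z slope deg along y 0.15 89.69650081982496
inner edge z 88.56498103428282
edge px fit [ 1.03 19.87] x at row 234.0: 260.3 resid 0.61 line foot x~ 261.15
```

The line is about 1 mm inside by two estimates, so I nudge it 1 mm outward and hand in.

Run:
```python
from pick import *
movel([561.3,-37.4,72.8],R(4.28),max_speed=10);wait(.3);s=st("nudged")
if s["ft_force"][2]<8: movel([561.3,-37.4,71.5],R(4.28),max_speed=6,guard=5);wait(.3);s=st("press")
if abs(s["eef_pos"][1]+36.7)<.8 and 4<s["ft_force"][2]<30: print(finish_job())
```

```text
nudged 36.88 [561.8 -36.1  73.4] F [-1.3  6.8 10. ] gap 44.5 gf 61.8
the job is handed in; nothing more can be done
None
```

Job handed in at about 37 s, no verdict returned: both cases are stacked on the base case, and the plate is square to the edge with the line within about 1 mm of it and the bushing over the stylus. The inner end is still gripped and pressed down with about 10 N; I never moved toward the bearing, bottle or indicator, but did not re-photograph them at the end.

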